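# Set the boot dryer's dial and start it

## Robot

A 6-joint arm with a two-finger parallel gripper is mounted at the origin on the work surface. World frame = base frame: x ahead of the robot, y to its left, z up, the work surface at z = 0. Lengths are in m, angles in rad, forces in N, time in s.
With the tool pointing down it reaches from about 0.35 to 0.975 m from the base axis. Payload 4.9 kg.
Tool frame: the origin (TCP) lies on the centre line of the jaws, within the pads' length; the fingertips stand 14 mm ahead of it and the grasp point (between the pads) lies 5 mm behind it (manip.nose_length is the distance from the TCP to the fingertips, in m); z points along the fingers, y is the line along which they close (so a half turn about z gives the same grasp; the last joint's range is limited). The gripper opens to 85 mm and grips with 20 to 120 N. Pads are 22 mm wide; open, the fingers measure 114 mm over their backs; the gripper's body (76 mm by 85 mm) begins 54 mm behind the grasp point. The pads swing forward as they close: fully open they stand 13 mm farther back than shut.
Start: joints at [-1.418, 0.053, 1.613, -0, 1.476, -0.119], TCP at [0.168, -0.602, 0.245] pointing down, gripper open.
Joint ranges: [-3.01, 3.01], [-1.01, 2.22], [0.06, 2.58], [-1.02, 4.17], [0.09, 2.62], [-3.14, 3.14]. Speed limits (rad/s): [2.57, 2.57, 3.14, 3.14, 3.14, 3.14].

## Interface

Orientations are given as a unit quaternion [w, x, y, z].
In Python, from plant import manip, imaging gives the robot as it stands.
- The arm moves only by the tool play_rows, never from a script. Its argument "commands" is a list of rows, each a list of 6 numbers: the shift along the tool's x, y, z in mm, then the turn, a rotation vector about the tool's x, y, z in degrees. A call has 1 to 5 rows; each row shifts and turns the commanded pose from where the row before left it, along the tool's axes as they then stand; what a row does not reach is not made up. A row lasts 1/12 s, in which the tool goes at most 41.7 mm and 7.16 degrees, less where a joint would pass 70% of its speed; a pose out of reach is approached as far as the arm can. A call is refused whole if a number of a shift passes 41.7 or a number of a turn 7.16, either way. A call with a gripper value outside its range is refused whole. "hand" is the finger opening in mm, from 0 to 85.4, set as the call begins (left out, the last holds). The fingers move at their own pace and stop on an object; the grip force is fixed at half the most. Time passes only in rows, so rows that do not move let the fingers close. It gives the time, the measured TCP pose, the force, the opening and the grip force at its end, in the units of the state.
- manip.state(): the state, without advancing time (a new reading comes with each control period).
- imaging.grab_frame(name): name is "scene" or "side" or "wrist"; returns a dict with "image" (480x640x3 uint8, red, green, blue), "fx", "fy", "cx", "cy" (pixels), "R" (3x3) and "t" (3): a world point X has camera coordinates R X + t; the wrist camera has in their place "mount" (4x4, takes a point from camera to tool coordinates, whose origin is the TCP and whose axes are the flange's). Camera axes: x right, y down, z forward; pixel columns grow to the right and rows downward; lengths in m; the calibration is good to about 2 mm. The wrist camera is an equidistant fisheye: a pixel r from the principal point sees the ray r / f radians off the axis. A picture is of the moment at which its call begins: read the wrist's pose just before it. There is no depth.
- manip.job_done(): hands the job in; it is judged then, once.
The state is a dict: "time": time; "joint_pos": joint angles; "joint_vel": joint speeds; "joint_efforts": joint torques, N m; "tool_pos": TCP position; "tool_rot": TCP orientation; "contact_force": force on the tool from outside, world axes, zero at the start; "ft_torque": the same for the moment, N m; "gripper_width": opening from 0.0 (shut) to 1.0 (fully open); "grasp_force": force on a finger pad.
Only numpy, scipy, OpenCV 4.12 (cv2) and the standard library are available. Lean on these libraries where they do the work, as an engineer would, in place of code of your own. Each camera call takes 0.05 s, during which the arm holds its last target. There are 200 camera calls.

## Task

Turn the boot dryer's knurled dial clockwise with a fingertip until its white pointer clicks into place at the orange dot, without running on to the red one. Then press the green start button fully down and let it spring back. Do not grip or lift anything, and leave the loose things on the locker top where they are.

Things in the scene. Friction and masses are not known exactly. Their poses are not given: they have to be found in the camera images.
- dryer: The boot dryer: a grey box 164 (x) by 240 (y) by 55 mm high, fixed to the locker top; origin at the centre of its underside, z up. The dial and the start button are on its top. Painted dots lie on its top on a circle of radius 66 mm about the dial's axis, at the far (+x) side of the dial.
- dial_top (a point): Centre of the flat rubber-faced top of the dial, on its axis, 80 mm above the locker top (box frame: x 0, y +45 mm). The dial is a black disc with a knurled rim, 101 mm across and 22 mm high, too wide to pinch; it turns about the vertical. A fingertip pressed on its face with 5 to 15 N, 30 to 40 mm from the axis, turns it as it is swept round. Axes are those of the box; they do not turn with the dial.
- dial (a joint): Angle of the dial in rad, growing clockwise seen from above. At value q the white pointer on its face stands at 0.349 - q about the box's +z, measured from the box's +x. It clicks into four stops 0.698 rad apart and springs to the nearest when let go: grey dot (off) -0.698, yellow 0, orange +0.698, red +1.396. It tips over from one stop to the next half-way between them; turning it takes up to about 0.07 N m; end stops at -0.85 and +1.55. It starts at grey or yellow.
- start_top (a point): Centre of the top face of the green start button, a disc 28 mm across on a black collar on the dryer's top (box frame: x -10 mm, y -82 mm). It is pressed straight down.
- start (a joint): How far the start button is down, in m: 0 is up, 0.006 fully down (takes about 4 N); it springs back.
- whistle_center (a point): Centre of a loose yellow plastic whistle, 47 by 18 by 24 mm.
- peg_knob_center (a point): Centre of a loose beech coat-peg knob standing on its foot, 38 mm across, 44 mm high.
- ball_center (a point): Centre of a small red rubber ball, 48 mm across, with a flat that keeps it from rolling.
- lunch_tin_center (a point): Centre of a dented aluminium lunch tin, 114 by 174 mm, 58 mm high.
- drink_bottle_center (a point): Centre of a standing blue drink bottle, 64 mm across, 170 mm high.
- shoe_brush_center (a point): The middle of a shoe brush with a wooden handle lying on the locker top, about 200 mm long and 20 mm high.

How it is judged:
On the way, in this order (a step that is already met when the one before it is completed fails the run):
1. the dial rests in the stop at the orange dot (value of joint dial between 0.598 and 0.798 rad and velocity of joint dial between -0.2 and 0.2 rad/s), for 0.3 s.
2. the start button is pressed down (value of joint dial between 0.598 and 0.798 rad and value of joint start above 0.0045 m), for 0.05 s.
At the end, for the whole second after the job is handed in: The dial stands in its stop at the orange dot (0.70, within 0.1 rad), the start button has been pressed (at least 4.5 of 6 mm) and is up again (within 1.5 mm), and every loose thing is within 30 mm of where it began (value of joint dial between 0.598 and 0.798 rad and value of joint start below 0.0015 m and distance of each of whistle_center, peg_knob_center, ball_center, lunch_tin_center, drink_bottle_center, shoe_brush_center from where it was at the start of the episode below 0.03 m); the robot touches nothing.
It fails at once if the dial ran on past the orange stop towards red (value of joint dial above 1.1 rad).
It fails at once if the start button was pressed while the dial was not at the orange dot (value of joint start above 0.0045 m and not (value of joint dial between 0.598 and 0.798 rad)).
It fails at once if a loose thing was lifted, carried or knocked away (moved more than 30 mm) (distance of any of whistle_center, peg_knob_center, ball_center, lunch_tin_center, drink_bottle_center, shoe_brush_center from where it was at the start of the episode above 0.03 m).
It also fails if it takes over 54 s, if anything falls off the work surface, if the arm or the gripper's body presses on something with over 40 N, if the wrist force passes 120 N, or if a joint passes its speed limit or range.

## Working session

There is one attempt and no reset: what is moved stays moved. The work goes in short steps, Python scripts to look and compute and a tool call to move; the robot and the scene stay as the last step left them, time stands still between calls to the robot, and variables do not carry over. Pictures are saved under pics/ and viewed, at most 10 in all, crops included, and the job is handed in when it is done.

Besides the shell and the picture viewer there is one more tool, called after "Call:" as a command line: name --pt "numbers of a row" for each row, then --argument value for the rest. play_rows: Moves the arm, as the interface text tells. Its arguments: {"type":"object","properties":{"commands":{"type":"array","items":{"type":"array","items":{"type":"number"}}},"hand":{"type":"number"}},"required":["commands"]}

```bash
mkdir -p pics; python3 - <<'E'
from plant import manip, imaging
import cv2
s=manip.state();print({k:s[k] for k in('time','tool_pos','tool_rot','contact_force','gripper_width')},manip.nose_length)
for n in('scene','side'):
    f=imaging.grab_frame(n);cv2.imwrite(f'pics/{n}0.png',f['image'][:,:,::-1]);print(n,f['fx'],f['fy'],f['cx'],f['cy'],f['R'],f['t'])
E
```

```text
{'time': 0.0, 'tool_pos': array([ 0.16769095, -0.60147188,  0.24406923]), 'tool_rot': array([-1.02496830e-03,  9.90779986e-01,  1.35476816e-01, -2.79267115e-05]), 'contact_force': array([-0.81114235, -0.35554778,  0.22827836]), 'gripper_width': 1.0024353788915024} 0.014
scene 608.7685014240581 608.7685014240581 324.81537659187023 228.81321201715576 [[ 0.40783287  0.91298495  0.01143818]
 [ 0.57644451 -0.24774384 -0.77867498]
 [-0.70808479  0.32416273 -0.62732324]] [-0.21269756 -0.24352571  1.87971294]
side 466.968714292948 466.968714292948 326.3162840944663 240.14846438342505 [[-0.90498643 -0.42521325  0.01390163]
 [-0.2219704   0.444042   -0.86807594]
 [ 0.36294448 -0.7886827  -0.49623674]] [0.45549477 0.18966864 0.71171913]
```

View pics/scene0.png

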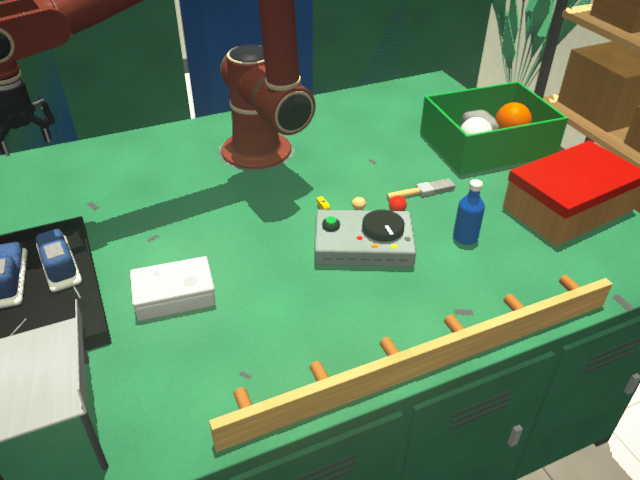

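View pics/side0.png

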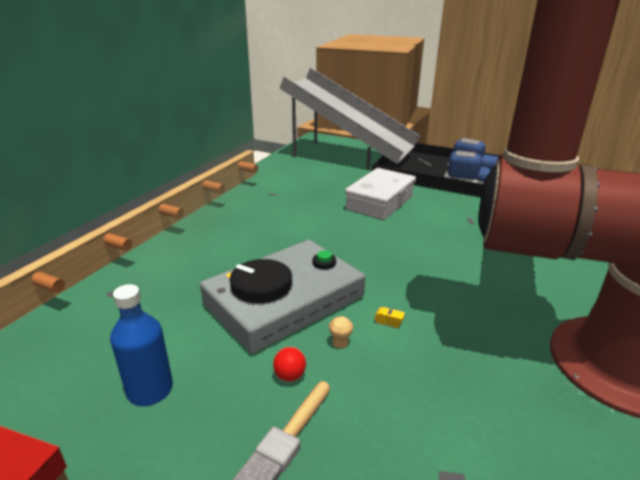

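The scene view shows the dryer with the dial near (383,226), the button near (331,222), and the dots red (360,238), orange (374,246), yellow (393,246) and grey (407,239). The pointer seems to be toward yellow. The side view shows the dial at (261,280) and the button at (325,258). I'll enlarge both.

```bash
python3 - <<'E'
import cv2,numpy as np
a=cv2.imread('pics/scene0.png')[195:275,300:430];b=cv2.imread('pics/side0.png')[225:355,190:380]
a=cv2.resize(a,(780,480),interpolation=cv2.INTER_CUBIC)
b=cv2.resize(b,(760,520),interpolation=cv2.INTER_CUBIC)
cv2.imwrite('pics/c1.png',a);cv2.imwrite('pics/c2.png',b)
E
```

```text
(no output)
```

View pics/c1.png

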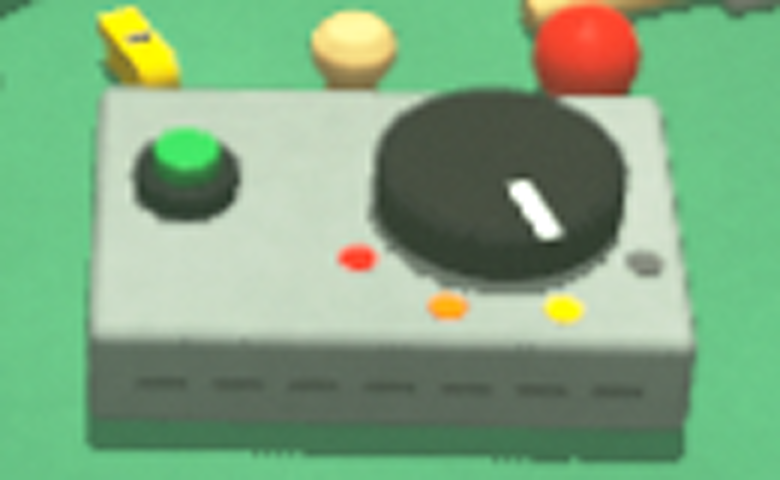

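View pics/c2.png

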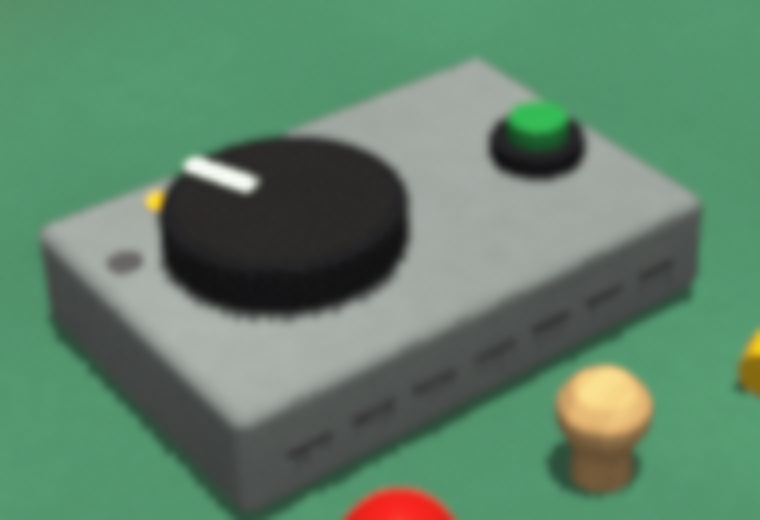

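The crops show the box-top corners, dots, dial face and button clearly, and the pointer is at yellow (q = 0). I'll fit the box pose by least squares over both views.

```bash
cat >fit.py <<'E'
from plant import manip, imaging
import numpy as np
from scipy.optimize import least_squares
from scipy.spatial.transform import Rotation as Ro
d=lambda a:(66*np.cos(np.radians(a)),45+66*np.sin(np.radians(a)),55)
P=dict(nl=(-82,-120,55),nr=(-82,120,55),fl=(82,-120,55),fr=(82,120,55),dial=(0,45,80),red=d(-60),org=d(-20),yel=d(20),gry=d(60))
obs={'scene':(6,300,195,dict(nl=(105,92),nr=(655,98),fr=(692,348),fl=(92,338),dial=(501,168),red=(358,258),org=(448,307),yel=(564,309),gry=(645,263))),
'side':(4,190,225,dict(fl=(477,58),nl=(700,205),nr=(240,428),fr=(42,232),dial=(285,204),gry=(125,263)))}
F={n:imaging.grab_frame(n) for n in obs}
def w(p,b): return Ro.from_euler('z',p[2]).apply(np.array(b)/1000)+[p[0],p[1],0]
def proj(f,X):
    c=f['R']@X+f['t'];return np.array([f['fx']*c[0]/c[2]+f['cx'],f['fy']*c[1]/c[2]+f['cy']])
def res(p):
    return np.concatenate([proj(F[n],w(p,P[k]))-(np.array(v)/s+[ox-.5+.5/s,oy-.5+.5/s]) for n,(s,ox,oy,o) in obs.items() for k,v in o.items()])
r=least_squares(res,[.6,0,0]);p=r.x
print(p,np.round(r.fun.reshape(-1,2),1).tolist())
# button height: fit z from both
bo=[('scene',np.array([187,149])/6+[299.6,194.6]),('side',np.array([540,118])/4+[189.6,224.6])]
q=least_squares(lambda X:np.concatenate([proj(F[n],X)-u for n,u in bo]),w(p,(-10,-82,65)))
print('button tri',q.x,'model',w(p,(-10,-82,65)),'dial',w(p,(0,45,80)))
for a in(80,60,20,-20): print(a,w(p,(35*np.cos(np.radians(a)),45+35*np.sin(np.radians(a)),80)))
s=manip.state();print(s['time'],s['tool_pos'],Ro.from_quat(s['tool_rot'],scalar_first=True).as_matrix())
E
python3 fit.py
```

```text
[ 0.54018827  0.09630465 -0.43386593] [[-1.1, -1.6], [1.0, -0.9], [1.5, -0.5], [-0.7, -0.6], [-0.0, -1.0], [0.2, 0.2], [0.1, 0.1], [-0.2, 0.1], [-0.2, 0.2], [0.2, -1.1], [2.3, -1.8], [-0.5, 0.0], [-2.6, -1.1], [-0.1, -0.8], [0.3, 0.6]]
button tri [0.4959808  0.02590733 0.07606091] model [0.4966435  0.02610599 0.065     ] dial [0.55910545 0.13713529 0.08      ]
80 [0.57910985 0.16585503 0.08      ]
60 [0.58772617 0.15728111 0.08      ]
20 [0.59397968 0.13417084 0.08      ]
-20 [0.58391515 0.11244766 0.08      ]
0.2 [ 0.16772921 -0.6016658   0.24449097] [[ 9.63293043e-01  2.68452006e-01 -1.82765621e-04]
 [ 2.68452005e-01 -9.63292131e-01  1.33840662e-03]
 [ 1.83241257e-04 -1.33834158e-03 -9.99999088e-01]]
```

Call:
play_rows --pt "28 -28 0 0 0 0" --pt "28 -28 0 0 0 0" --pt "28 -28 0 0 0 0" --pt "28 -28 0 0 0 0" --pt "28 -28 0 0 0 0" --hand 0

```text
time: 0.62
tool_pos: [0.2655, -0.4279, 0.2449]
tool_rot: [-0.0, 0.991, 0.135, 0.0]
contact_force: [0.8, -0.9, -0.5]
gripper_width: 0.298
grasp_force: 0.0
```

Call:
play_rows --pt "28 -28 0 0 0 0" --pt "28 -28 0 0 0 0" --pt "28 -28 0 0 0 0" --pt "28 -28 0 0 0 0" --pt "28 -28 0 0 0 0"

```text
time: 1.03
tool_pos: [0.3627, -0.2553, 0.2453]
tool_rot: [0.0, 0.991, 0.135, 0.0]
contact_force: [0.9, -0.4, 0.8]
gripper_width: -0.002
grasp_force: 0.0
```

Call:
play_rows --pt "28 -28 0 0 0 0" --pt "28 -28 0 0 0 0" --pt "28 -28 0 0 0 0" --pt "28 -28 0 0 0 0" --pt "28 -28 0 0 0 0"

```text
time: 1.45
tool_pos: [0.4601, -0.0827, 0.2454]
tool_rot: [0.0, 0.991, 0.136, 0.0]
contact_force: [0.4, -0.8, 0.4]
gripper_width: 0.0
grasp_force: 0.0
```

Call:
play_rows --pt "28 -28 0 0 0 0" --pt "28 -28 0 0 0 0" --pt "28 -28 0 0 0 0" --pt "28 -28 0 0 0 0" --pt "0 0 0 0 0 0"

```text
time: 1.87
tool_pos: [0.539, 0.0584, 0.2449]
tool_rot: [-0.001, 0.99, 0.138, 0.0]
contact_force: [-0.5, 0.2, -1.0]
gripper_width: -0.003
grasp_force: 0.0
```

```bash
cat >go.py <<'E'
import sys,numpy as np
from plant import manip
from scipy.spatial.transform import Rotation as Ro
s=manip.state();R=Ro.from_quat(s['tool_rot'],scalar_first=True)
print(s['time'],s['tool_pos'],'F',s['contact_force'],'rotvec to down',np.round(R.as_matrix(),3).tolist(),s['gripper_width'])
for a in sys.argv[1:]:
    X=np.array(eval(a));print(a,'mm tool',np.round(1000*R.inv().apply(X-s['tool_pos']),1))
E
python3 go.py .571,.104,.114 .559,.102,.114
```

```text
1.8667 [0.53902615 0.05843575 0.24487416] F [-0.54217382  0.19933736 -0.99275231] rotvec to down [[0.962, 0.274, 0.0], [0.274, -0.962, 0.003], [0.001, -0.002, -1.0]] -0.0025117551087506964
.571,.104,.114 mm tool [ 43.1 -34.7 131. ]
.559,.102,.114 mm tool [ 31.  -36.1 131. ]
```

Call:
play_rows --pt "22 -17 25 0 0 0" --pt "21 -17 30 0 0 0" --pt "0 0 40 0 0 0" --pt "0 0 30 0 0 0" --pt "0 0 0 0 0 0"

```text
time: 2.28
tool_pos: [0.5643, 0.0975, 0.1119]
tool_rot: [-0.001, 0.991, 0.136, -0.007]
contact_force: [-1.3, 0.6, -1.7]
gripper_width: -0.0
grasp_force: 0.0
```

```bash
python3 go.py .571,.104,.094; python3 - <<'E'
from plant import imaging
import cv2,numpy as np
f=imaging.grab_frame('scene');g=imaging.grab_frame('side')
a=cv2.resize(f['image'][175:275,300:430],(390,300),interpolation=3);b=cv2.resize(g['image'][205:355,190:380],(380,300),interpolation=3)
cv2.imwrite('pics/d1.png',np.hstack([a,b])[:,:,::-1])
E
```

```text
2.2833 [0.5643029  0.09753604 0.11193569] F [-1.27060902  0.61323956 -1.72420089] rotvec to down [[0.963, 0.269, -0.015], [0.269, -0.963, -0.001], [-0.014, -0.003, -1.0]] -0.0003027833896641682
.571,.104,.094 mm tool [ 8.4 -4.4 17.8]
```

View pics/d1.png

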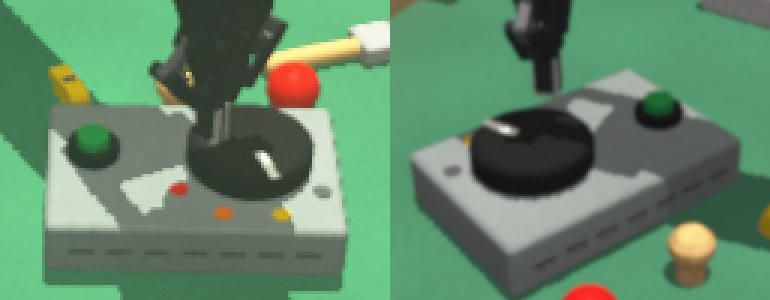

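The fingertips hang just above the dial's button-side half (about (222,135) in the left panel), and the pointer is still at yellow. Next I go down gently.

Call:
play_rows --pt "0 0 0 0 0 0" --pt "6 -4 6 0 0 0" --pt "0 0 4 0 0 0" --pt "0 0 0 0 0 0" --pt "0 0 0 0 0 0"

```text
time: 2.8
tool_pos: [0.5747, 0.103, 0.1108]
tool_rot: [0.0, 0.991, 0.136, 0.0]
contact_force: [-0.3, 0.6, -0.0]
gripper_width: -0.0
grasp_force: 0.0
```

```bash
python3 go.py .571,.104,.094
```

```text
2.8 [0.57471672 0.10303658 0.11084845] F [-0.2734177   0.58441947 -0.00543171] rotvec to down [[0.963, 0.269, 0.001], [0.269, -0.963, -0.0], [0.001, 0.0, -1.0]] -0.00026874347729041086
.571,.104,.094 mm tool [-3.3 -1.9 16.8]
```

Call:
play_rows --pt "-3 -2 7 0 0 0" --pt "0 0 5 0 0 0" --pt "0 0 2 0 0 0" --pt "0 0 1 0 0 0" --pt "0 0 0 0 0 0"

```text
time: 3.22
tool_pos: [0.5706, 0.1041, 0.0947]
tool_rot: [-0.0, 0.991, 0.135, -0.001]
contact_force: [-0.3, -0.5, 0.3]
gripper_width: -0.001
grasp_force: 0.0
```

Call:
play_rows --pt "0 0 1 0 0 0" --pt "0 0 0 0 0 0"

```text
time: 3.38
tool_pos: [0.5711, 0.1041, 0.0943]
tool_rot: [0.0, 0.991, 0.135, 0.0]
contact_force: [-0.2, 0.8, 0.1]
gripper_width: 0.004
grasp_force: 0.0
```

Call:
play_rows --pt "0 0 1 0 0 0" --pt "0 0 0 0 0 0"

```text
time: 3.55
tool_pos: [0.5716, 0.1042, 0.094]
tool_rot: [-0.0, 0.991, 0.135, 0.001]
contact_force: [-0.3, -0.4, 2.1]
gripper_width: 0.003
grasp_force: 1.2
```

Call:
play_rows --pt "0 0 0.5 0 0 0" --pt "0 0 0 0 0 0"

```text
time: 3.72
tool_pos: [0.5718, 0.1043, 0.094]
tool_rot: [-0.0, 0.991, 0.135, 0.001]
contact_force: [-0.2, 0.9, 4.4]
gripper_width: 0.001
grasp_force: 2.4
```

Call:
play_rows --pt "0 0 0.5 0 0 0" --pt "0 0 0 0 0 0"

```text
time: 3.88
tool_pos: [0.5721, 0.1043, 0.094]
tool_rot: [-0.0, 0.991, 0.136, 0.001]
contact_force: [-0.8, 0.3, 5.9]
gripper_width: -0.005
grasp_force: 3.2
```

Call:
play_rows --pt "0 0 1 0 0 0" --pt "0 0 0 0 0 0" --pt "-2.8 0 0 0 0 0" --pt "-2.9 0 0 0 0 0" --pt "-2.7 -0.3 0 0 0 0"

```text
time: 4.3
tool_pos: [0.5654, 0.1025, 0.094]
tool_rot: [0.0, 0.991, 0.135, 0.003]
contact_force: [3.2, 1.2, 6.5]
gripper_width: -0.001
grasp_force: 3.2
```

Call:
play_rows --pt "-2.8 -0.4 0 0 0 0" --pt "-2.6 -0.8 0 0 0 0" --pt "-2.6 -0.9 0 0 0 0" --pt "0 0 0 0 0 0"

```text
time: 4.63
tool_pos: [0.5565, 0.1022, 0.094]
tool_rot: [0.0, 0.991, 0.135, 0.003]
contact_force: [0.6, -0.1, 8.0]
gripper_width: -0.001
grasp_force: 4.1
```

```bash
python3 go.py .559,.102,.094 .5465,.1043,.094; cat >look.py <<'E'
import sys
from plant import imaging
import cv2,numpy as np
f=imaging.grab_frame('scene');g=imaging.grab_frame('side')
a=cv2.resize(f['image'][175:275,300:430],(390,300),interpolation=3);b=cv2.resize(g['image'][205:355,190:380],(380,300),interpolation=3)
cv2.imwrite(f'pics/{sys.argv[1]}.png',np.hstack([a,b])[:,:,::-1])
E
python3 look.py d2
```

```text
4.6333 [0.5564945  0.10222851 0.0939851 ] F [ 0.58478388 -0.05544435  8.04950751] rotvec to down [[0.963, 0.268, 0.005], [0.268, -0.963, 0.0], [0.005, 0.001, -1.0]] -0.0012469272921247097
.559,.102,.094 mm tool [ 2.4  0.9 -0. ]
.5465,.1043,.094 mm tool [-9.1 -4.7 -0.1]
```

View pics/d2.png

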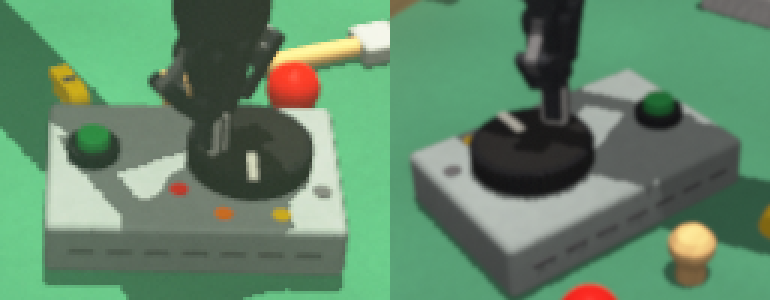

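The pointer now stands midway between yellow and orange, so the dial follows the finger. I'll finish the arc and then lift.

Call:
play_rows --pt "-2.5 -1.0 0 0 0 0" --pt "-2.4 -1.2 0 0 0 0" --pt "-2.3 -1.2 0 0 0 0" --pt "-1.9 -1.2 0 0 0 0" --pt "0 0 0 0 0 0"

```text
time: 5.15
tool_pos: [0.5465, 0.1044, 0.094]
tool_rot: [0.0, 0.991, 0.136, 0.003]
contact_force: [0.4, 0.8, 9.1]
gripper_width: 0.003
grasp_force: 4.2
```

Call:
play_rows --pt "0 0 0 0 0 0" --pt "0 0 -3 0 0 0" --pt "0 0 -15 0 0 0" --pt "0 0 -20 0 0 0" --pt "0 0 0 0 0 0"

```text
time: 5.57
tool_pos: [0.5467, 0.1041, 0.1329]
tool_rot: [0.0, 0.991, 0.135, 0.003]
contact_force: [1.0, -0.2, 1.1]
gripper_width: 0.001
grasp_force: 0.0
```

```bash
python3 look.py d3; python3 go.py .4965,.026,.130
```

```text
5.6667 [0.544994   0.10403386 0.12972939] F [-0.08108329  0.43738072 -0.57738967] rotvec to down [[0.963, 0.268, 0.002], [0.268, -0.963, 0.0], [0.002, 0.0, -1.0]] -0.0025502814125938846
.4965,.026,.130 mm tool [-67.7  62.2  -0.3]
```

View pics/d3.png

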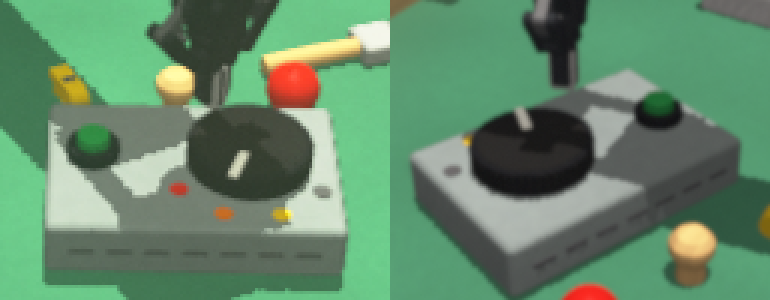

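The pointer lines up with the orange dot, from (243,153) through (233,176) to the dot at (223,213). Now I move over the button.

Call:
play_rows --pt "-17 15.5 0 0 0 0" --pt "-17 15.5 0 0 0 0" --pt "-17 15.5 0 0 0 0" --pt "-16.5 15.5 0 0 0 0" --pt "0 0 0 0 0 0"

```text
time: 6.08
tool_pos: [0.4935, 0.0242, 0.127]
tool_rot: [0.0, 0.991, 0.134, -0.002]
contact_force: [-0.4, 0.9, -0.2]
gripper_width: -0.004
grasp_force: 0.0
```

Call:
play_rows --pt "0 0 0 0 0 0" --pt "0 0 10 0 0 0" --pt "0 0 15 0 0 0" --pt "0 0 7 0 0 0" --pt "0 0 0 0 0 0"

```text
time: 6.5
tool_pos: [0.4944, 0.027, 0.0942]
tool_rot: [-0.001, 0.991, 0.136, -0.003]
contact_force: [-1.1, -0.5, -0.3]
gripper_width: 0.001
grasp_force: 0.0
```

```bash
python3 go.py .4965,.026,.090
```

```text
6.5 [0.49443767 0.02699654 0.09416729] F [-1.05600725 -0.46077235 -0.26970612] rotvec to down [[0.963, 0.269, -0.005], [0.269, -0.963, 0.001], [-0.005, -0.002, -1.0]] 0.0012777808684134315
.4965,.026,.090 mm tool [1.7 1.5 4.2]
```

Call:
play_rows --pt "1 1 2 0 0 0" --pt "0 0 2 0 0 0" --pt "0 0 2 0 0 0" --pt "0 0 2 0 0 0" --pt "0 0 0 0 0 0"

```text
time: 6.92
tool_pos: [0.498, 0.0256, 0.0897]
tool_rot: [0.0, 0.991, 0.135, 0.001]
contact_force: [0.9, 1.4, 2.0]
gripper_width: 0.002
grasp_force: 0.8
```

Call:
play_rows --pt "0 0 1 0 0 0" --pt "0 0 1 0 0 0" --pt "0 0 0 0 0 0"

```text
time: 7.17
tool_pos: [0.4979, 0.0255, 0.0878]
tool_rot: [0.0, 0.991, 0.135, 0.001]
contact_force: [1.5, 1.3, 2.8]
gripper_width: 0.004
grasp_force: 1.3
```

Call:
play_rows --pt "0 0 1 0 0 0" --pt "0 0 1 0 0 0" --pt "0 0 1 0 0 0" --pt "0 0 1 0 0 0" --pt "0 0 0 0 0 0"

```text
time: 7.58
tool_pos: [0.498, 0.0255, 0.0849]
tool_rot: [0.0, 0.991, 0.136, 0.0]
contact_force: [-3.0, 1.8, 10.9]
gripper_width: 0.001
grasp_force: 5.4
```

Call:
play_rows --pt "0 0 1 0 0 0" --pt "0 0 1 0 0 0" --pt "0 0 0 0 0 0"

```text
time: 7.83
tool_pos: [0.4982, 0.0255, 0.0847]
tool_rot: [-0.0, 0.991, 0.136, -0.0]
contact_force: [-8.4, 2.0, 21.0]
gripper_width: -0.006
grasp_force: 10.6
```

The button is hard against its stop after about 6 mm of travel. I'll retract.

Call:
play_rows --pt "0 0 -4 0 0 0" --pt "0 0 -10 0 0 0" --pt "0 0 -30 0 0 0" --pt "0 0 -40 0 0 0" --pt "0 0 -30 0 0 0"

```text
time: 8.25
tool_pos: [0.4968, 0.0253, 0.1967]
tool_rot: [0.0, 0.991, 0.135, -0.001]
contact_force: [0.9, 0.1, 1.6]
gripper_width: -0.0
grasp_force: 0.0
```

Call:
play_rows --pt "0 0 0 0 0 0" --pt "0 0 0 0 0 0" --pt "0 0 0 0 0 0"

```text
time: 8.5
tool_pos: [0.4966, 0.0254, 0.1941]
tool_rot: [-0.0, 0.991, 0.135, -0.001]
contact_force: [-1.0, 0.1, 0.0]
gripper_width: -0.001
grasp_force: 0.0
```

```bash
python3 look.py d4
```

```text
(no output)
```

View pics/d4.png

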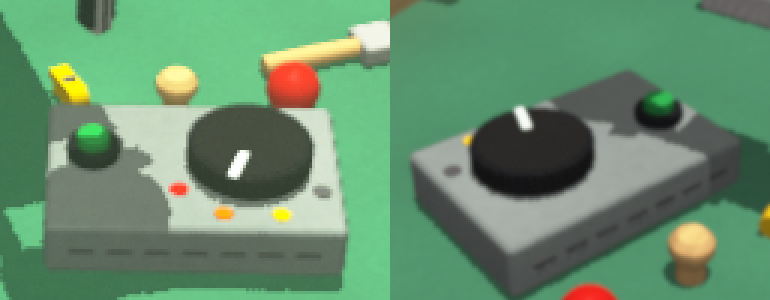

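The pointer is on the orange dot, the button at (92,137) is up again, the loose things in view have not moved, and the arm is clear.

```bash
python3 -c "
from plant import manip
print(manip.job_done())"
```

```text
the job is handed in; nothing more can be done
None
```

I turned the dial from yellow to the orange dot, pressed the start button fully down and let it spring back, left the loose things untouched, and handed the job in at about 8.6 s; no verdict came back.

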